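# Turn the row: hose fittings from the bins into the kit tray in reverse order

### The job

Move the four capped hose fittings from the blue bins of the supply rack into the bays of the wooden kit tray, one to a bay, in reverse order, because the tray is used from its other side: the fitting that was leftmost on the rack goes into the rightmost bay of the tray, and so on, until the one that was rightmost is leftmost. Leave every fitting standing upright on the floor of its bay, and do not let any tip over on the way.

Things in the scene. Friction and masses are not known exactly. Their poses are not given: they have to be found in the camera images.
- supply_rack: Flat grey steel rack strip, 100 x 256 mm (x, y) and 6 mm thick, carrying four blue bins in a row along its y axis. Fixed. Origin: centre of its underside, on the table. x points away from the robot, y along the row to the left, z up (it may be turned up to 16 degrees). The bins' centres are at y = +93, +31, -31, -93 mm (left to right), x = 0.
- kit_tray: Empty wooden kit tray with an orange strip on its near side, 80 x 256 mm (x, y), 30 mm high. Fixed. Origin: centre of its underside, on the table. x away from the robot, y along the row to the left, z up (it may be turned up to 16 degrees). Four bays in a row, centres at x = 0, y = +93, +31, -31, -93 mm (left to right); each is open at the top, 68 mm (x) by 56 mm (y) inside, floor 5 mm above the table, walls and dividers 6 mm thick with their tops 30 mm above the table.
- bin_red: One of four identical blue plastic bins on the supply rack: the one in which the red-capped fitting stands at the start, so that it marks that fitting's place in the row. Fixed to the rack. 80 x 58 mm outside, 26 mm high, walls and floor 3 mm. Origin: centre of its underside, 6 mm above the table; axes as the rack's.
- bin_yellow: One of four identical blue plastic bins on the supply rack: the one in which the yellow-capped fitting stands at the start, so that it marks that fitting's place in the row. Fixed to the rack. 80 x 58 mm outside, 26 mm high, walls and floor 3 mm. Origin: centre of its underside, 6 mm above the table; axes as the rack's.
- bin_green: One of four identical blue plastic bins on the supply rack: the one in which the green-capped fitting stands at the start, so that it marks that fitting's place in the row. Fixed to the rack. 80 x 58 mm outside, 26 mm high, walls and floor 3 mm. Origin: centre of its underside, 6 mm above the table; axes as the rack's.
- bin_white: One of four identical blue plastic bins on the supply rack: the one in which the white-capped fitting stands at the start, so that it marks that fitting's place in the row. Fixed to the rack. 80 x 58 mm outside, 26 mm high, walls and floor 3 mm. Origin: centre of its underside, 6 mm above the table; axes as the rack's.
- fitting_red: Loose upright hose fitting of bright steel with a red plastic cap, 80 mm tall, about 180 g: round foot 34 mm across, hexagon 37 mm over its corners from 10 to 26 mm up, neck 24 mm thick, and the round cap, 30 mm across (33 mm at its lowest 3 mm), over the top 28 mm: grip it by the cap. Origin: centre of its underside; z up along its axis (yaw has no meaning). It stands at the middle of its bin, within 6 mm.
- fitting_yellow: Loose upright hose fitting of brass with a yellow plastic cap, 88 mm tall, about 180 g: round foot 34 mm across, hexagon 37 mm over its corners from 10 to 26 mm up, neck 24 mm thick, and the round cap, 30 mm across (33 mm at its lowest 3 mm), over the top 28 mm: grip it by the cap. Origin: centre of its underside; z up along its axis (yaw has no meaning). It stands at the middle of its bin, within 6 mm.
- fitting_green: Loose upright hose fitting of dark steel with a green plastic cap, 74 mm tall, about 180 g: round foot 34 mm across, hexagon 37 mm over its corners from 10 to 26 mm up, neck 24 mm thick, and the round cap, 30 mm across (33 mm at its lowest 3 mm), over the top 28 mm: grip it by the cap. Origin: centre of its underside; z up along its axis (yaw has no meaning). It stands at the middle of its bin, within 6 mm.
- fitting_white: Loose upright hose fitting of copper with a white plastic cap, 84 mm tall, about 180 g: round foot 34 mm across, hexagon 37 mm over its corners from 10 to 26 mm up, neck 24 mm thick, and the round cap, 30 mm across (33 mm at its lowest 3 mm), over the top 28 mm: grip it by the cap. Origin: centre of its underside; z up along its axis (yaw has no meaning). It stands at the middle of its bin, within 6 mm.

How it is judged:
By the outcome, as a careful person would: the job done as asked, in the order asked, and still so for the second after the job is handed in, with the robot touching nothing.
It also fails if it takes over 102 s, if anything falls off the work surface, if the arm or the gripper's body presses on something with over 40 N, if the wrist force passes 120 N, or if a joint passes its speed limit or range.

### The arm

A 6-joint arm with a two-finger parallel gripper is mounted at the origin on the work surface. World frame = base frame: x ahead of the robot, y to its left, z up, the work surface at z = 0. Lengths are in m, angles in degrees, forces in N, time in s.
With the tool pointing down it reaches from about 0.325 to 1 m from the base axis. Payload 5.1 kg.
Tool frame: the origin (TCP) lies between the finger pads; the fingertips stand manip.nose_length ahead of it and the grasp point (between the pads) is the TCP (manip.nose_length is the distance from the TCP to the fingertips, in m); z points along the fingers, x is the direction in which the jaws open and shut, and the axes are right-handed (so a half turn about z gives the same grasp; the last joint's range is limited). The gripper opens to 85 mm and grips with 20 to 120 N. Pads are 22 mm wide; open, the fingers measure 114 mm over their backs; the gripper's body (76 mm by 85 mm) begins 54 mm behind the grasp point. The pads swing forward as they close: fully open they stand 13 mm farther back than shut.
Start: joints at [69.179, 7.093, 94.555, -0, 78.352, -4.733], TCP at [0.18, 0.625, 0.25] pointing down, gripper open.
Joint ranges: [-149.61, 149.61], [-58.7, 133.49], [1.44, 155.28], [-77.14, 257.14], [18.33, 153.61], [-166.67, 166.67]. Speed limits (degrees/s): [147.25, 147.25, 180, 180, 180, 180].

### API

Orientations are given as [roll, pitch, yaw] about the fixed x, y, z axes, in that order (R = Rz(yaw) Ry(pitch) Rx(roll)).
In Python, from station import status, vision, manip gives the robot as it stands.
- The arm moves only by the tool drive_tool, never from a script. Its arguments are lists of equal length, an entry for each row: "delta_pos": the shift along the world's x, y, z in mm, a list of three; "dr": the turn, a rotation vector about the world's x, y, z in degrees, a list of three; "hand": the finger opening in mm, from 0 to 85.4. In form: {"delta_pos": [[dx, dy, dz], ...], "dr": [[wx, wy, wz], ...], "hand": [hand, ...]}. A call has exactly 10 rows; each row shifts and turns the commanded pose from where the row before left it; what a row does not reach is not made up. A row lasts 1/12 s, in which the tool goes at most 41.7 mm and 7.16 degrees, less where a joint would pass 70% of its speed; a pose out of reach is approached as far as the arm can. A call with a gripper value outside its range is refused whole. The fingers move at their own pace and stop on an object; "squeeze" is the grip in N (left out, the last holds). Time passes only in rows, so rows that do not move let the fingers close, or fill a call up. It gives the time, the measured TCP pose, the force and the opening at its end, in the units of the state.
- status.read_state(): the state, without advancing time (a new reading comes with each control period).
- vision.camera(name): name is "scene" or "top" or "wrist"; returns a dict with "color" (384x512x3 uint8, red, green, blue), "vertical_fov" (degrees; the focal length in pixels is half the picture's height over the tangent of half this angle, whatever the lens; pixels are square), "cx", "cy" (the principal point, pixels), "world_from_camera" (4x4, takes a point from camera to world coordinates); the wrist camera has in their place "hand_eye" (4x4, takes a point from camera to tool coordinates, whose origin is the TCP and whose axes are the tool frame's). Camera axes: x right, y down, z forward; pixel columns grow to the right and rows downward; lengths in m; the calibration is good to about 2 mm. A picture is of the moment at which its call begins: read the wrist's pose just before it. There is no depth.
- manip.sign_off(): hands the job in, once; it reports no verdict.
The state is a dict: "time_s": time; "q": joint angles; "joint_velocities": joint speeds; "joint_efforts": joint torques, N m; "ee_pos": TCP position; "eef_rot": TCP orientation; "force": force on the tool from outside, world axes, zero at the start; "torque": the same for the moment, N m; "gripper_width": opening from 0.0 (shut) to 1.0 (fully open).
Only numpy, scipy, OpenCV 4.12 (cv2) and the standard library are available. Lean on these libraries where they do the work, as an engineer would, in place of code of your own. Each camera call takes 0.05 s, during which the arm holds its last target. There are 200 camera calls.

## Working session

There is one attempt and no reset: what is moved stays moved. The work goes in short steps, Python scripts to look and compute and a tool call to move; the robot and the scene stay as the last step left them, time stands still between calls to the robot, and variables do not carry over. Pictures are saved under pics/ and viewed, about 12 in all and at most 16, crops included, and the job is handed in when it is done.

Besides the shell and the picture viewer there is one more tool, called after "Request:" in YAML: its name, and indented under it one key for each argument. drive_tool: Moves the arm, as the interface text tells. Its arguments: {"type":"object","properties":{"delta_pos":{"type":"array","items":{"type":"array","items":{"type":"number"}}},"dr":{"type":"array","items":{"type":"array","items":{"type":"number"}}},"hand":{"type":"array","items":{"type":"number"}},"squeeze":{"type":"number"}},"required":["delta_pos","dr","hand"]}

```bash
ls; mkdir -p pics; python3 - <<'E'
from station import status, vision, manip
import cv2,numpy as np
s=status.read_state();print(s, manip.nose_length)
for n in("scene","top"):
    c=vision.camera(n);cv2.imwrite(f"pics/{n}0.png",c["color"][:,:,::-1]);print(n,c["vertical_fov"],c["cx"],c["cy"],np.round(c["world_from_camera"],4).tolist(),[k for k in c])
    np.save(f"{n}0.npy",c["color"])
E
```

```text
pics
{'time_s': 0.0, 'q': array([ 6.91814912e+01,  7.13295938e+00,  9.46345901e+01, -4.47276011e-04,
        7.83529619e+01, -4.73219215e+00]), 'joint_velocities': array([-0.0342574 , -0.02155611,  0.03723784,  0.08916301, -0.01069676,
        0.05550101]), 'joint_efforts': array([ 6.16290836e-04, -4.23617184e+01, -3.65451765e+01, -2.71583298e-05,
        7.22735233e-03, -8.07581586e-06]), 'ee_pos': array([0.17992321, 0.62399733, 0.24905381]), 'eef_rot': array([-1.79990494e+02,  1.20136749e-01,  7.39137841e+01]), 'force': array([-0.67379533,  0.16878917, -0.11573993]), 'torque': array([-0.00421712,  0.01403773,  0.0313959 ]), 'gripper_width': 1.0015564771547314} 0.019
scene 54.3357667980392 251.57526993700216 195.04225037033945 [[0.1002, 0.534, -0.8396, 1.2104], [0.9947, -0.0359, 0.096, -0.0921], [0.0211, -0.8448, -0.5347, 0.4616], [0.0, 0.0, 0.0, 1.0]] ['color', 'vertical_fov', 'cx', 'cy', 'world_from_camera']
top 49.888433846904505 252.4046196546892 188.9111266664696 [[0.0063, -0.9868, 0.1621, 0.3772], [-0.9992, 0.0002, 0.0399, -0.0228], [-0.0394, -0.1622, -0.986, 0.9605], [0.0, 0.0, 0.0, 1.0]] ['color', 'vertical_fov', 'cx', 'cy', 'world_from_camera']
```

View pics/scene0.png

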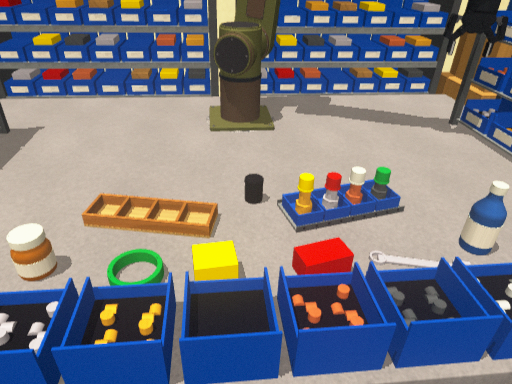

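View pics/top0.png

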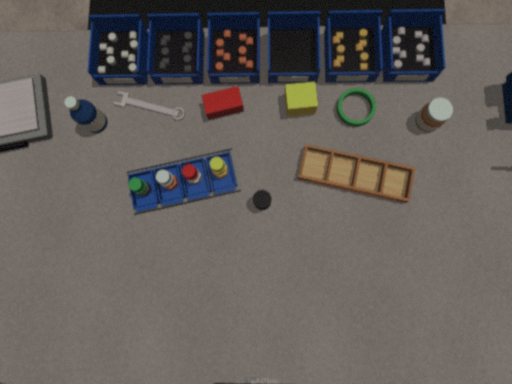

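Scene and top views show, from the robot's left to right, green, white, red and yellow on the rack (top view, px x=135 to 220, y≈180). The tray is at (300–412, 150–195), with a black can at (262,200) between them. Target order in the tray, left to right: yellow, red, white, green.

```bash
cat > h.py <<'E'
import numpy as np,cv2
from station import status,vision,manip
def ray(c,u,v,T=None):
    f=192/np.tan(np.radians(c["vertical_fov"]/2)); T=c["world_from_camera"] if T is None else T
    return T[:3,3],T[:3,:3]@np.array([(u-c["cx"])/f,(v-c["cy"])/f,1])
def onz(c,u,v,z,T=None):
    o,d=ray(c,u,v,T); return o+d*(z-o[2])/d[2]
def proj(c,P,T=None):
    f=192/np.tan(np.radians(c["vertical_fov"]/2)); T=c["world_from_camera"] if T is None else T
    p=(np.atleast_2d(P)-T[:3,3])@T[:3,:3]; return p[:,:2]/p[:,2:]*f+[c["cx"],c["cy"]]
def box(pose,hx,hy,z):
    x,y,a=pose;c,s=np.cos(a),np.sin(a)
    return np.array([[x+c*i*hx-s*j*hy,y+s*i*hx+c*j*hy,z] for i,j in((1,1),(1,-1),(-1,-1),(-1,1))])
E
python3 - <<'E'
from h import *
c=vision.camera("top");im=c["color"][:,:,::-1].copy()
hsv=cv2.cvtColor(im,cv2.COLOR_BGR2HSV)
# tray outline: orange/brown mask
m=cv2.inRange(hsv,(5,90,40),(25,255,255));m[:140]=0;m[205:]=0;m[:,:290]=0;m[:,420:]=0
m=cv2.morphologyEx(m,cv2.MORPH_CLOSE,np.ones((9,9)))
r=cv2.minAreaRect(max(cv2.findContours(m,0,2)[0],key=cv2.contourArea))
print("tray",r,np.round([onz(c,*p,.03) for p in cv2.boxPoints(r)],3).tolist(),onz(c,*r[0],.03))
b=cv2.inRange(hsv,(105,120,30),(130,255,255));b[:140]=0;b[215:]=0;b[:,:115]=0;b[:,250:]=0
b=cv2.morphologyEx(b,cv2.MORPH_CLOSE,np.ones((25,25)))
r=cv2.minAreaRect(max(cv2.findContours(b,0,2)[0],key=cv2.contourArea))
print("bins",r,np.round([onz(c,*p,.032) for p in cv2.boxPoints(r)],3).tolist(),onz(c,*r[0],.032))
print("can",onz(c,262,200,.05))
cr=im[140:220,110:430];cv2.imwrite("pics/crop1.png",cv2.resize(cr,None,fx=2.5,fy=2.5,interpolation=cv2.INTER_CUBIC))
H=dict(green=74,white=84,red=80,yellow=88)
R=dict(green=((45,120,60),(80,255,255)),white=((0,0,150),(180,60,255)),red=((0,150,90),(4,255,255)),yellow=((24,150,120),(34,255,255)))
for k,(lo,hi) in R.items():
    m=cv2.inRange(hsv,lo,hi);m[:150]=0;m[205:]=0;m[:,:120]=0;m[:,245:]=0
    n,l,st,ce=cv2.connectedComponentsWithStats(m);i=1+np.argmax(st[1:,4])
    print(k,ce[i],st[i],onz(c,*ce[i],.009+(H[k]-6)/1000))
E
```

```text
tray ((356.39263916015625, 173.33413696289062), (114.05366516113281, 36.807273864746094), 12.094757080078125) [[0.552, -0.086, 0.03], [0.637, -0.105, 0.03], [0.58, -0.356, 0.03], [0.497, -0.335, 0.03]] [ 0.56605091 -0.22185245  0.03      ]
bins ((181.56748962402344, 181.6252899169922), (38.01818084716797, 105.45989990234375), 77.3349380493164) [[0.563, 0.309, 0.032], [0.618, 0.07, 0.032], [0.531, 0.05, 0.032], [0.477, 0.285, 0.032]] [0.54684347 0.17829281 0.032     ]
can [ 0.5018391  -0.00740066  0.05      ]
green [136.34090909 184.73295455] [129 178  17  15 176] [0.53176262 0.26854156 0.077     ]
white [162.25       175.98214286] [156 171  13  11 112] [0.54931473 0.20918184 0.087     ]
red [189.05217391 171.35652174] [184 165  13  13 115] [0.56031324 0.15155522 0.083     ]
yellow [213. 160.] [213 160   1   1   1] [0.5836925  0.09843149 0.091     ]
```

View pics/crop1.png

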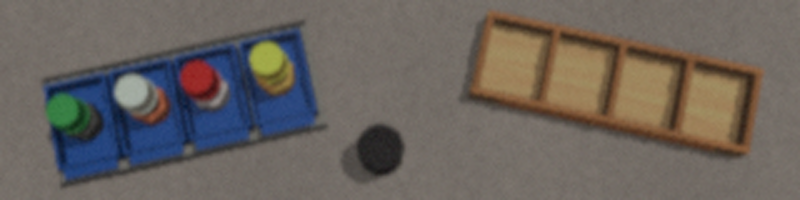

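The crop shows the rack turned about +13° and the tray about −12.5°. The can is at about (0.50, −0.01). I'll move above the rack for a close look.

Request:
drive_tool:
  delta_pos:
    - [25, -30, 0]
    - [25, -30, 0]
    - [25, -30, 0]
    - [25, -30, 0]
    - [25, -30, 0]
    - [25, -30, 0]
    - [25, -30, 0]
    - [25, -30, 0]
    - [25, -30, 0]
    - [25, -30, 0]
  dr:
    - [0, 0, -6.1]
    - [0, 0, -6.1]
    - [0, 0, -6.1]
    - [0, 0, -6.1]
    - [0, 0, -6.1]
    - [0, 0, -6.1]
    - [0, 0, -6.1]
    - [0, 0, -6.1]
    - [0, 0, -6.1]
    - [0, 0, -6]
  hand: [85, 85, 85, 85, 85, 85, 85, 85, 85, 85]
  squeeze: 50

```text
time_s: 0.98
ee_pos: [0.4308, 0.3228, 0.2501]
eef_rot: [-180.0, 0.0, 12.7]
force: [0.9, -0.1, 0.4]
gripper_width: 0.992
```

Request:
drive_tool:
  delta_pos:
    - [22, -28, 0]
    - [22, -28, 0]
    - [22, -28, 0]
    - [22, -28, 0]
    - [22, -28, 0]
    - [0, 0, 0]
    - [0, 0, 0]
    - [0, 0, 0]
    - [0, 0, 0]
    - [0, 0, 0]
  dr:
    - [0, 0, 0]
    - [0, 0, 0]
    - [0, 0, 0]
    - [0, 0, 0]
    - [0, 0, 0]
    - [0, 0, 0]
    - [0, 0, 0]
    - [0, 0, 0]
    - [0, 0, 0]
    - [0, 0, 0]
  hand: [85, 85, 85, 85, 85, 85, 85, 85, 85, 85]

```text
time_s: 1.82
ee_pos: [0.5394, 0.1856, 0.2503]
eef_rot: [-180.0, 0.0, 13.1]
force: [-0.8, 1.4, 1.0]
gripper_width: 0.996
```

```bash
cat >> h.py <<'E'
from scipy.spatial.transform import Rotation as Ro
def wrist():
    s=status.read_state();c=vision.camera("wrist");T=np.eye(4);T[:3,:3]=Ro.from_euler("xyz",s["eef_rot"],degrees=True).as_matrix();T[:3,3]=s["ee_pos"]
    return s,c,T@np.array(c["hand_eye"])
E
python3 - <<'E'
from h import *
s,c,T=wrist();print(s["ee_pos"],s["eef_rot"],np.round(T,3).tolist(),c["vertical_fov"])
cv2.imwrite("pics/w1.png",c["color"][:,:,::-1]); np.savez("w1",im=c["color"],T=T)
E
```

```text
[0.53940204 0.18560817 0.250269  ] [-1.79989811e+02  1.13535031e-02  1.31170124e+01] [[0.974, 0.215, 0.073, 0.521], [0.227, -0.922, -0.314, 0.267], [0.0, 0.322, -0.947, 0.375], [0.0, 0.0, 0.0, 1.0]] 61.21999473095079
```

View pics/w1.png

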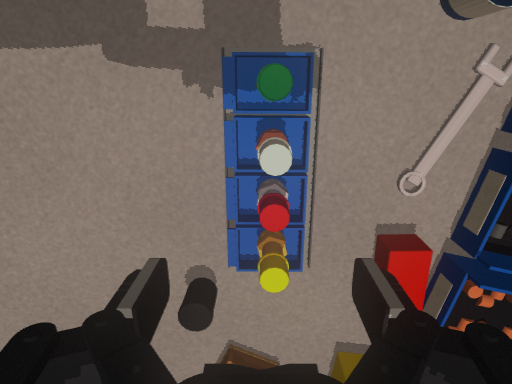

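The wrist view shows the four caps: green (275,82), white (275,157), red (274,214), yellow (274,282). The rack is square with the tool. Next I'll fit the cap positions.

```bash
cat >> h.py <<'E'
from scipy.optimize import least_squares
H=dict(green=.074,white=.084,red=.080,yellow=.088)
R=dict(green=((45,120,50),(80,255,255)),white=((25,0,150),(95,70,255)),red=((174,150,60),(180,255,255)),yellow=((25,150,70),(34,255,255)))
t=np.linspace(0,2*np.pi,60)
def hull(c,T,x,y,zt):
    P=np.vstack([np.c_[x+r*np.cos(t),y+r*np.sin(t),0*t+z] for r,z in((.015,zt),(.015,zt-.025),(.0165,zt-.025),(.0165,zt-.028))])
    return cv2.convexHull(proj(c,P,T).astype(np.float32))
def cen(h): m=cv2.moments(h);return np.array([m["m10"],m["m01"]])/m["m00"],m["m00"]
def caps(c,T,base,roi,names=H):
    hsv=cv2.cvtColor(c["color"],cv2.COLOR_RGB2HSV);out={}
    x0,x1,y0,y1=roi
    for k in names:
        lo,hi=R[k];m=cv2.inRange(hsv,lo,hi)
        if k=="red": m|=cv2.inRange(hsv,(0,150,60),(5,255,255))
        z=np.zeros_like(m);z[y0:y1,x0:x1]=m[y0:y1,x0:x1]
        cs=cv2.findContours(cv2.morphologyEx(z,cv2.MORPH_OPEN,np.ones((3,3))),0,2)[0]
        if not cs: print(k,"none");continue
        hh=cv2.convexHull(max(cs,key=cv2.contourArea));g,A=cen(hh);zt=base+H[k];p0=onz(c,*g,zt-.008,T)[:2]
        r=least_squares(lambda p:cen(hull(c,T,*p,zt))[0]-g,p0);out[k]=r.x
        print(k,"px",g.round(1),"area obs/model",A,round(cen(hull(c,T,*r.x,zt))[1]),"xy",r.x.round(4))
    return out
E
python3 - <<'E'
from h import *
d=np.load("w1.npz");c=vision.camera("wrist");c["color"]=d["im"]
p=caps(c,d["T"],.009,(225,320,45,300))
# rack edges
for u,v in((236,54),(313,54),(229,268),(302,268)): print(onz(c,u,v,.032,d["T"]).round(4))
for u,v in((223,48),(321,48),(309,268)): print('strip',onz(c,u,v,.006,d["T"]).round(4))
E
```

```text
green px [274.2  81.7] area obs/model 1005.0 1092 xy [0.5332 0.2717]
white px [275.6 159.4] area obs/model 778.0 1117 xy [0.5504 0.2057]
red px [274.1 212.4] area obs/model 932.5 1068 xy [0.5623 0.1524]
yellow px [273.8 279.5] area obs/model 541.0 1082 xy [0.579  0.0823]
[0.4921 0.2888 0.032 ]
[0.5651 0.3058 0.032 ]
[0.5324 0.0535 0.032 ]
[0.6184 0.0735 0.032 ]
strip [0.4755 0.293  0.006 ]
strip [0.5749 0.3162 0.006 ]
strip [0.6346 0.0609 0.006 ]
```

Request:
drive_tool:
  delta_pos:
    - [-2, 28, 0]
    - [-2, 28, 0]
    - [-2, 28, 0]
    - [0, 0, -30]
    - [0, 0, -30]
    - [0, 0, -30]
    - [0, 0, -30]
    - [0, 0, -20]
    - [0, 0, -18]
    - [0, 0, -16]
  dr:
    - [0, 0, 0]
    - [0, 0, 0]
    - [0, 0, 0]
    - [0, 0, 0]
    - [0, 0, 0]
    - [0, 0, 0]
    - [0, 0, 0]
    - [0, 0, 0]
    - [0, 0, 0]
    - [0, 0, 0]
  hand: [85, 85, 85, 85, 85, 85, 85, 85, 85, 85]

```text
time_s: 2.75
ee_pos: [0.533, 0.269, 0.0746]
eef_rot: [180.0, 0.1, 13.1]
force: [0.5, 0.4, 0.0]
gripper_width: 0.999
```

Request:
drive_tool:
  delta_pos:
    - [0, 0, 0]
    - [0, 0, 0]
    - [0, 0, 0]
    - [0, 0, 0]
    - [0, 0, 0]
    - [0, 0, 0]
    - [0, 0, 0]
    - [0, 0, 0]
    - [0, 0, 0]
    - [0, 0, 0]
  dr:
    - [0, 0, 0]
    - [0, 0, 0]
    - [0, 0, 0]
    - [0, 0, 0]
    - [0, 0, 0]
    - [0, 0, 0]
    - [0, 0, 0]
    - [0, 0, 0]
    - [0, 0, 0]
    - [0, 0, 0]
  hand: [60, 45, 25, 25, 25, 25, 25, 25, 25, 25]
  squeeze: 50

```text
time_s: 3.58
ee_pos: [0.5349, 0.269, 0.0783]
eef_rot: [-180.0, -0.1, 13.0]
force: [-1.6, -1.1, 6.6]
gripper_width: 0.334
```

```bash
python3 - <<'E'
from h import *
s,c,T=wrist();print(s["ee_pos"],s["gripper_width"],s["force"])
sc=vision.camera("scene")["color"][:,:,::-1][130:260,170:430]
w=c["color"][:,:,::-1]
cv2.imwrite("pics/g1.png",np.hstack([cv2.resize(w,(400,300)),cv2.resize(sc,(400,200),interpolation=cv2.INTER_CUBIC)[0:200] if 0 else cv2.copyMakeBorder(cv2.resize(sc,(400,200),interpolation=cv2.INTER_CUBIC),0,100,0,0,0)]))
E
```

```text
[0.53493647 0.2689937  0.07829403] 0.3342382130286937 [-1.6217375  -1.05405498  6.60004786]
```

View pics/g1.png

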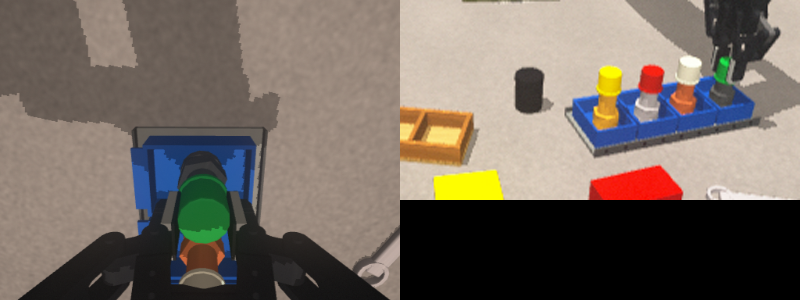

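The cap is between the pads, cap at about (205,215) in the left half. I'll lift.

Request:
drive_tool:
  delta_pos:
    - [0, 0, 4]
    - [0, 0, 6]
    - [0, 0, 10]
    - [0, 0, 15]
    - [0, 0, 20]
    - [0, 0, 20]
    - [0, 0, 20]
    - [0, 0, 15]
    - [0, 0, 10]
    - [0, 0, 0]
  dr:
    - [0, 0, 0]
    - [0, 0, 0]
    - [0, 0, 0]
    - [0, 0, 0]
    - [0, 0, 0]
    - [0, 0, 0]
    - [0, 0, 0]
    - [0, 0, 0]
    - [0, 0, 0]
    - [0, 0, 0]
  hand: [25, 25, 25, 25, 25, 25, 25, 25, 25, 25]

```text
time_s: 4.52
ee_pos: [0.5355, 0.2691, 0.1999]
eef_rot: [-180.0, -0.3, 13.0]
force: [0.3, 0.8, -1.7]
gripper_width: 0.332
```

```bash
python3 - <<'E'
from h import *
s,c,T=wrist();print(s["ee_pos"],s["gripper_width"],s["force"])
np.savez("w2",im=c["color"],T=T)
cc=vision.camera("scene");sc=cc["color"][:,:,::-1][110:240,310:420]
w=c["color"][:,:,::-1]
cv2.imwrite("pics/g2.png",np.hstack([cv2.resize(w,(480,360)),cv2.resize(sc,(300,360),interpolation=cv2.INTER_CUBIC)]))
E
```

```text
[0.53554973 0.26906942 0.19988257] 0.3324052609940422 [ 0.29683476  0.81884076 -1.73939262]
```

View pics/g2.png

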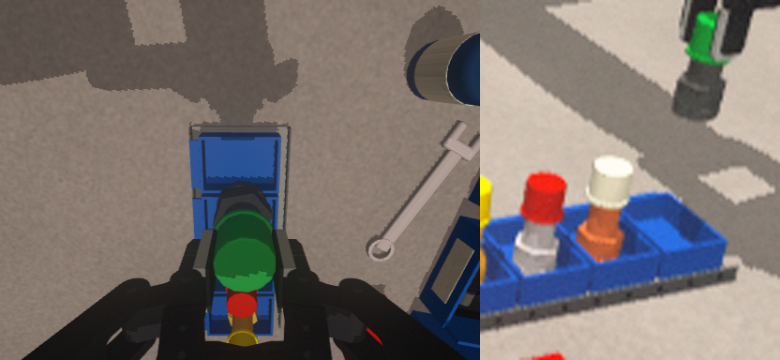

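Green hangs upright, clear of the rack. I'll carry it to the tray and take a picture midway.

Request:
drive_tool:
  delta_pos:
    - [0, -20, 0]
    - [1, -30, 0]
    - [1, -38, 0]
    - [1, -38, 0]
    - [1, -38, 0]
    - [1, -38, 0]
    - [1, -38, 0]
    - [1, -38, 0]
    - [0, -38, 0]
    - [0, -38, 0]
  dr:
    - [0, 0, -2.5]
    - [0, 0, -2.5]
    - [0, 0, -2.5]
    - [0, 0, -2.5]
    - [0, 0, -2.5]
    - [0, 0, -2.5]
    - [0, 0, -2.5]
    - [0, 0, -2.5]
    - [0, 0, -2.5]
    - [0, 0, -3]
  hand: [25, 25, 25, 25, 25, 25, 25, 25, 25, 25]

```text
time_s: 5.45
ee_pos: [0.5398, -0.087, 0.1943]
eef_rot: [-180.0, 0.2, -12.6]
force: [0.8, 0.1, -3.2]
gripper_width: 0.332
```

```bash
python3 - <<'E'
from h import *
s,c,T=wrist();print(s["ee_pos"],s["eef_rot"],s["gripper_width"],s["force"])
np.savez("w3",im=c["color"],T=T)
cv2.imwrite("pics/w3.png",c["color"][:,:,::-1])
E
```

```text
[ 0.53982353 -0.08704754  0.19433813] [-1.79991627e+02  1.76507625e-01 -1.26206779e+01] 0.3317955675440556 [ 0.76437121  0.07104626 -3.24899579]
```

View pics/w3.png

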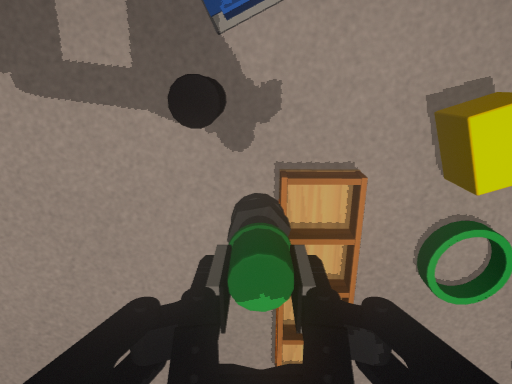

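Green is held upright at (260,265). The tray's left end has top corners at (281,170) and (367,173), and its near edge runs down to (277,365).

```bash
python3 - <<'E'
from h import *
d=np.load("w3.npz");c=vision.camera("wrist");T=d["T"];c["color"]=d["im"]
for p in((281,170),(367,173),(277,365),(360,240),(354,294),(281,235)): print(p,onz(c,*p,.03,T).round(4))
# held: foot z = tcp-.0693
caps(c,T,.1943-.0693,(215,310,185,315),["green"])
ct=vision.camera("top")
for P in((.5665,-.2205,np.radians(-12.5)),): print(proj(ct,box(P,.04,.128,.03)).round(1).tolist())
hsv=cv2.cvtColor(np.load("top0.npy"),cv2.COLOR_RGB2HSV)
E
```

```text
(281, 170) [ 0.5605 -0.0821  0.03  ]
(367, 173) [ 0.6371 -0.1021  0.03  ]
(277, 365) [ 0.5104 -0.3066  0.03  ]
(360, 240) [ 0.6225 -0.1688  0.03  ]
(354, 294) [ 0.6087 -0.2301  0.03  ]
(281, 235) [ 0.5475 -0.1466  0.03  ]
green px [260.2 267.3] area obs/model 4835.0 5224 xy [ 0.541  -0.0843]
[[304.1, 145.0], [415.0, 168.1], [409.2, 202.3], [297.0, 178.1]]
```

Request:
drive_tool:
  delta_pos:
    - [2, -38, 0]
    - [2, -38, 0]
    - [2, -38, 0]
    - [1, -37, 0]
    - [1, -37, 0]
    - [0, -37, 0]
    - [0, 0, -15]
    - [0, 0, -25]
    - [0, 0, -25]
    - [0, 0, -15]
  dr:
    - [0, 0, 0]
    - [0, 0, 0]
    - [0, 0, 0]
    - [0, 0, 0]
    - [0, 0, 0]
    - [0, 0, 0]
    - [0, 0, 0]
    - [0, 0, 0]
    - [0, 0, 0]
    - [0, 0, 0]
  hand: [25, 25, 25, 25, 25, 25, 25, 25, 25, 25]

```text
time_s: 6.43
ee_pos: [0.5477, -0.308, 0.1117]
eef_rot: [-179.8, 0.3, -12.4]
force: [-0.6, -0.4, -2.3]
gripper_width: 0.336
```

```bash
python3 - <<'E'
from h import *
s,c,T=wrist();print(s["ee_pos"],s["eef_rot"],s["gripper_width"],s["force"])
np.savez("w4",im=c["color"],T=T)
cv2.imwrite("pics/w4.png",c["color"][:,:,::-1])
E
```

```text
[ 0.54771011 -0.30797169  0.11167242] [-179.83819122    0.32652194  -12.42125252] 0.33637891347916343 [-0.61208697 -0.36227526 -2.32667247]
```

View pics/w4.png

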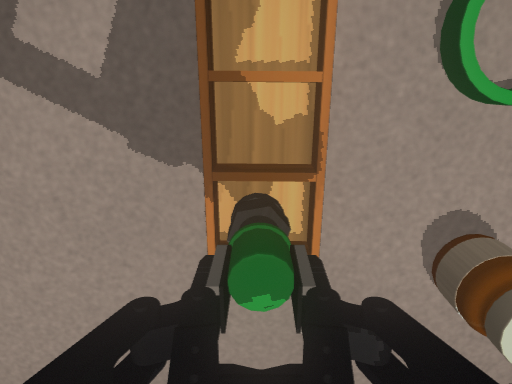

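Green hangs over the last bay, centred across it (foot at about x=260). The near-side dividers are at rows 76 and 173.

```bash
python3 - <<'E'
from h import *
d=np.load("w4.npz");c=vision.camera("wrist");T=d["T"]
a=np.radians(-12.7);y=np.array([-np.sin(a),np.cos(a)]);x=np.array([np.cos(a),np.sin(a)])
C=np.array([.569,-.2185])
for p in((268,173),(268,76),(198,73),(331,73),(211,240),(319,240)): q=onz(c,*p,.03,T)[:2];print(p,q.round(4),"tray frame",((q-C)@x).round(4),((q-C)@y).round(4))
E
```

```text
(268, 173) [ 0.559  -0.2809] tray frame 0.004 -0.0631
(268, 76) [ 0.5715 -0.2223] tray frame 0.0033 -0.0032
(198, 73) [ 0.531  -0.2117] tray frame -0.0386 -0.0017
(331, 73) [ 0.6085 -0.2287] tray frame 0.0408 -0.0013
(211, 240) [ 0.5096 -0.3201] tray frame -0.0356 -0.1121
(319, 240) [ 0.584  -0.3362] tray frame 0.0405 -0.1115
```

Request:
drive_tool:
  delta_pos:
    - [1, -3, -6]
    - [0, -2, -10]
    - [0, 0, -8]
    - [0, 0, -6]
    - [0, 0, -4]
    - [0, 0, -2]
    - [0, 0, 0]
    - [0, 0, 0]
    - [0, 0, 0]
    - [0, 0, 0]
  dr:
    - [0, 0, 0]
    - [0, 0, 0]
    - [0, 0, 0]
    - [0, 0, 0]
    - [0, 0, 0]
    - [0, 0, 0]
    - [0, 0, 0]
    - [0, 0, 0]
    - [0, 0, 0]
    - [0, 0, 0]
  hand: [25, 25, 25, 25, 25, 25, 25, 25, 25, 25]

```text
time_s: 7.37
ee_pos: [0.5505, -0.3157, 0.081]
eef_rot: [180.0, -0.1, -12.5]
force: [0.2, -0.4, -2.0]
gripper_width: 0.335
```

Request:
drive_tool:
  delta_pos:
    - [0, 2, -3]
    - [0, 0, -2]
    - [0, 0, -1]
    - [0, 0, 0]
    - [0, 0, 0]
    - [0, 0, 0]
    - [0, 0, 0]
    - [0, 0, 0]
    - [0, 0, 0]
    - [0, 0, 0]
  dr:
    - [0, 0, 0]
    - [0, 0, 0]
    - [0, 0, 0]
    - [0, 0, 0]
    - [0, 0, 0]
    - [0, 0, 0]
    - [0, 0, 0]
    - [0, 0, 0]
    - [0, 0, 0]
    - [0, 0, 0]
  hand: [25, 25, 25, 25, 25, 28, 34, 40, 50, 60]

```text
time_s: 8.2
ee_pos: [0.5504, -0.3137, 0.0746]
eef_rot: [180.0, -0.0, -12.5]
force: [-0.4, -0.6, 0.1]
gripper_width: 0.697
```

Request:
drive_tool:
  delta_pos:
    - [0, 0, 0]
    - [0, 0, 0]
    - [0, 0, 0]
    - [0, 0, 5]
    - [0, 0, 10]
    - [0, 0, 20]
    - [0, 0, 30]
    - [0, 0, 40]
    - [0, 0, 40]
    - [0, 0, 5]
  dr:
    - [0, 0, 0]
    - [0, 0, 0]
    - [0, 0, 0]
    - [0, 0, 0]
    - [0, 0, 0]
    - [0, 0, 0]
    - [0, 0, 0]
    - [0, 0, 0]
    - [0, 0, 0]
    - [0, 0, 0]
  hand: [70, 85, 85, 85, 85, 85, 85, 85, 85, 85]

```text
time_s: 9.03
ee_pos: [0.5536, -0.3157, 0.2356]
eef_rot: [179.7, -0.8, -12.5]
force: [1.3, -0.4, 1.6]
gripper_width: 0.992
```

```bash
python3 - <<'E'
from h import *
s=status.read_state();print(s["ee_pos"],s["eef_rot"])
cc=vision.camera("scene");sc=cc["color"][:,:,::-1][110:260,70:420]
cv2.imwrite("pics/s1.png",cv2.resize(sc,None,fx=2,fy=2,interpolation=cv2.INTER_CUBIC))
E
```

```text
[ 0.55356536 -0.31571792  0.23558043] [179.65791679  -0.84943967 -12.47710312]
```

View pics/s1.png

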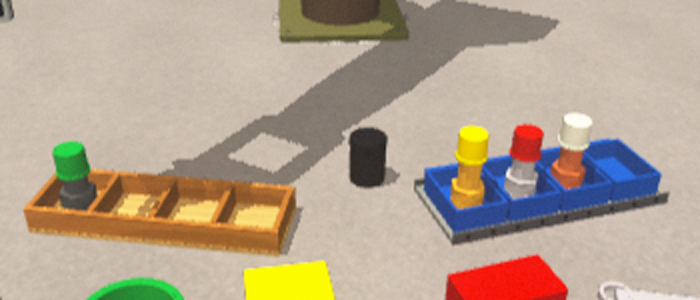

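Green stands upright in the rightmost bay. White is next.

Request:
drive_tool:
  delta_pos:
    - [0, 38, 0]
    - [0, 38, 0]
    - [0, 38, 0]
    - [0, 38, 0]
    - [0, 38, 0]
    - [0, 38, 0]
    - [0, 38, 0]
    - [0, 38, 0]
    - [0, 38, 0]
    - [0, 38, 0]
  dr:
    - [0, 0, 2.5]
    - [0, 0, 2.5]
    - [0, 0, 2.5]
    - [0, 0, 2.5]
    - [0, 0, 2.5]
    - [0, 0, 2.5]
    - [0, 0, 2.5]
    - [0, 0, 2.5]
    - [0, 0, 2.5]
    - [0, 0, 3]
  hand: [85, 85, 85, 85, 85, 85, 85, 85, 85, 85]

```text
time_s: 9.92
ee_pos: [0.5494, 0.0683, 0.224]
eef_rot: [-180.0, 0.0, 13.1]
force: [1.3, -0.2, -0.5]
gripper_width: 0.995
```

Request:
drive_tool:
  delta_pos:
    - [0, 38, 0]
    - [0, 38, 0]
    - [0, 38, 0]
    - [0, 28, 0]
    - [0, 0, 0]
    - [0, 0, 0]
    - [0, 0, 0]
    - [0, 0, 0]
    - [0, 0, 0]
    - [0, 0, 0]
  dr:
    - [0, 0, 0]
    - [0, 0, 0]
    - [0, 0, 0]
    - [0, 0, 0]
    - [0, 0, 0]
    - [0, 0, 0]
    - [0, 0, 0]
    - [0, 0, 0]
    - [0, 0, 0]
    - [0, 0, 0]
  hand: [85, 85, 85, 85, 85, 85, 85, 85, 85, 85]

```text
time_s: 10.75
ee_pos: [0.5503, 0.2074, 0.2243]
eef_rot: [180.0, -0.0, 12.9]
force: [0.8, 0.5, -0.6]
gripper_width: 0.992
```

```bash
python3 - <<'E'
from h import *
s,c,T=wrist();print(s["ee_pos"],s["eef_rot"])
R["white"]=((0,0,140),(180,70,255));R["yellow"]=((22,150,60),(34,255,255))
caps(c,T,.009,(150,360,20,330),["white","red","yellow"])
cv2.imwrite("pics/w5.png",c["color"][:,:,::-1])
E
```

```text
[0.55032274 0.20736386 0.22433405] [ 1.79994073e+02 -9.98418193e-04  1.29103664e+01]
white px [257.7 188.3] area obs/model 869.0 1327 xy [0.5498 0.2043]
red px [259.  242.4] area obs/model 1055.5 1258 xy [0.5629 0.1514]
yellow px [259.2 308. ] area obs/model 849.0 1272 xy [0.5782 0.0856]
```

View pics/w5.png

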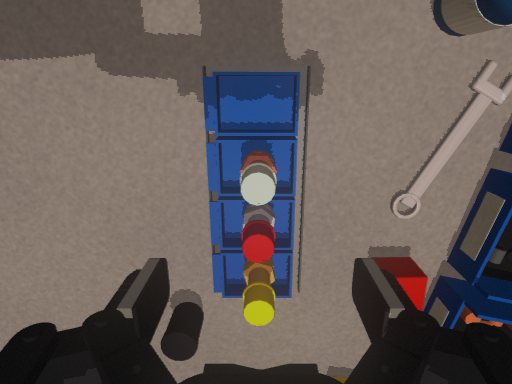

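White is at (258,188), red (259,242), yellow (259,308), all standing. The tool is above white, so I'll go down and grip.

Request:
drive_tool:
  delta_pos:
    - [0, 0, -15]
    - [0, 0, -30]
    - [0, 0, -30]
    - [0, 0, -25]
    - [0, 0, -18]
    - [0, 0, -12]
    - [0, 0, -8]
    - [0, 0, 0]
    - [0, 0, 0]
    - [0, 0, 0]
  dr:
    - [0, 0, 0]
    - [0, 0, 0]
    - [0, 0, 0]
    - [0, 0, 0]
    - [0, 0, 0]
    - [0, 0, 0]
    - [0, 0, 0]
    - [0, 0, 0]
    - [0, 0, 0]
    - [0, 0, 0]
  hand: [85, 85, 85, 85, 85, 85, 85, 85, 70, 55]

```text
time_s: 11.63
ee_pos: [0.5513, 0.2088, 0.088]
eef_rot: [-180.0, -0.2, 13.0]
force: [0.5, -0.1, 0.7]
gripper_width: 0.738
```

Request:
drive_tool:
  delta_pos:
    - [0, 0, 0]
    - [0, 0, 0]
    - [0, 0, 0]
    - [0, 0, 0]
    - [0, 0, 0]
    - [0, 0, 0]
    - [0, 0, 0]
    - [0, 0, 0]
    - [0, 0, 0]
    - [0, 0, 0]
  dr:
    - [0, 0, 0]
    - [0, 0, 0]
    - [0, 0, 0]
    - [0, 0, 0]
    - [0, 0, 0]
    - [0, 0, 0]
    - [0, 0, 0]
    - [0, 0, 0]
    - [0, 0, 0]
    - [0, 0, 0]
  hand: [45, 35, 25, 25, 25, 25, 25, 25, 25, 25]

```text
time_s: 12.47
ee_pos: [0.5505, 0.2087, 0.0876]
eef_rot: [-180.0, -0.0, 13.0]
force: [-2.5, -0.6, 5.9]
gripper_width: 0.331
```

Request:
drive_tool:
  delta_pos:
    - [0, 0, 4]
    - [0, 0, 6]
    - [0, 0, 10]
    - [0, 0, 15]
    - [0, 0, 20]
    - [0, 0, 20]
    - [0, 0, 20]
    - [0, 0, 15]
    - [0, 0, 10]
    - [0, 0, 0]
  dr:
    - [0, 0, 0]
    - [0, 0, 0]
    - [0, 0, 0]
    - [0, 0, 0]
    - [0, 0, 0]
    - [0, 0, 0]
    - [0, 0, 0]
    - [0, 0, 0]
    - [0, 0, 0]
    - [0, 0, 0]
  hand: [25, 25, 25, 25, 25, 25, 25, 25, 25, 25]

```text
time_s: 13.3
ee_pos: [0.5516, 0.2089, 0.2099]
eef_rot: [-180.0, -0.3, 13.0]
force: [-0.9, 0.6, -2.2]
gripper_width: 0.334
```

Request:
drive_tool:
  delta_pos:
    - [0, -20, 0]
    - [1, -30, 0]
    - [1, -38, 0]
    - [1, -38, 0]
    - [1, -38, 0]
    - [1, -38, 0]
    - [1, -38, 0]
    - [1, -38, 0]
    - [1, -38, 0]
    - [1, -38, 0]
  dr:
    - [0, 0, -2.5]
    - [0, 0, -2.5]
    - [0, 0, -2.5]
    - [0, 0, -2.5]
    - [0, 0, -2.5]
    - [0, 0, -2.5]
    - [0, 0, -2.5]
    - [0, 0, -2.5]
    - [0, 0, -2.5]
    - [0, 0, -3.2]
  hand: [25, 25, 25, 25, 25, 25, 25, 25, 25, 25]

```text
time_s: 14.13
ee_pos: [0.5582, -0.1471, 0.205]
eef_rot: [-180.0, 0.1, -12.8]
force: [0.9, -0.6, -2.4]
gripper_width: 0.334
```

Request:
drive_tool:
  delta_pos:
    - [1, -38, 0]
    - [1, -38, 0]
    - [0, -20, 0]
    - [0, -7, 0]
    - [0, 0, 0]
    - [0, 0, -15]
    - [0, 0, -25]
    - [0, 0, -20]
    - [0, 0, -10]
    - [0, 0, 0]
  dr:
    - [0, 0, 0]
    - [0, 0, 0]
    - [0, 0, 0]
    - [0, 0, 0]
    - [0, 0, 0]
    - [0, 0, 0]
    - [0, 0, 0]
    - [0, 0, 0]
    - [0, 0, 0]
    - [0, 0, 0]
  hand: [25, 25, 25, 25, 25, 25, 25, 25, 25, 25]

```text
time_s: 14.97
ee_pos: [0.5592, -0.2459, 0.1323]
eef_rot: [-179.9, 0.4, -12.6]
force: [0.0, 0.3, -2.2]
gripper_width: 0.334
```

```bash
python3 - <<'E'
from h import *
s,c,T=wrist();print(s["ee_pos"],s["eef_rot"],s["gripper_width"],s["force"])
cv2.imwrite("pics/w6.png",c["color"][:,:,::-1])
E
```

```text
[ 0.55916774 -0.24588422  0.13234993] [-179.86335739    0.39840946  -12.60250981] 0.33432455692364094 [ 0.0387453   0.31596095 -2.24337354]
```

View pics/w6.png

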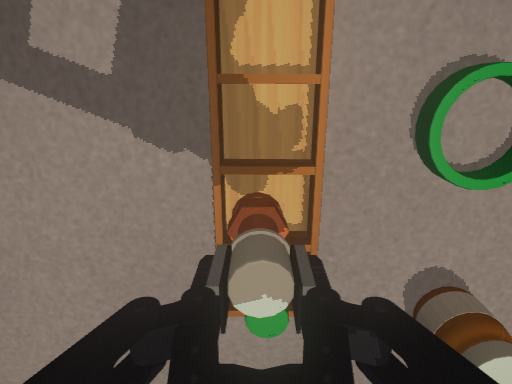

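White hangs upright over the third bay (foot at (258,220)), and green stands beyond at (268,322). I'll lower and release.

Request:
drive_tool:
  delta_pos:
    - [2, -1, -8]
    - [1, -1, -12]
    - [0, 0, -10]
    - [0, 0, -7]
    - [0, 0, -4]
    - [0, 0, -2]
    - [0, 0, 0]
    - [0, 0, 0]
    - [0, 0, 0]
    - [0, 0, 0]
  dr:
    - [0, 0, 0]
    - [0, 0, 0]
    - [0, 0, 0]
    - [0, 0, 0]
    - [0, 0, 0]
    - [0, 0, 0]
    - [0, 0, 0]
    - [0, 0, 0]
    - [0, 0, 0]
    - [0, 0, 0]
  hand: [25, 25, 25, 25, 25, 25, 25, 25, 25, 25]

```text
time_s: 15.85
ee_pos: [0.5645, -0.2507, 0.094]
eef_rot: [180.0, -0.1, -12.7]
force: [0.4, 0.2, -2.1]
gripper_width: 0.334
```

Request:
drive_tool:
  delta_pos:
    - [-1, 2, -4]
    - [0, 0, -3]
    - [0, 0, -2]
    - [0, 0, -1]
    - [0, 0, 0]
    - [0, 0, 0]
    - [0, 0, 0]
    - [0, 0, 0]
    - [0, 0, 0]
    - [0, 0, 0]
  dr:
    - [0, 0, 0]
    - [0, 0, 0]
    - [0, 0, 0]
    - [0, 0, 0]
    - [0, 0, 0]
    - [0, 0, 0]
    - [0, 0, 0]
    - [0, 0, 0]
    - [0, 0, 0]
    - [0, 0, 0]
  hand: [25, 25, 25, 25, 25, 25, 25, 25, 25, 25]

```text
time_s: 16.68
ee_pos: [0.563, -0.2485, 0.0836]
eef_rot: [180.0, 0.0, -12.7]
force: [-4.4, 1.7, 5.8]
gripper_width: 0.334
```

Request:
drive_tool:
  delta_pos:
    - [0, 0, 0]
    - [0, 0, 0]
    - [0, 0, 0]
    - [0, 0, 0]
    - [0, 0, 0]
    - [0, 0, 0]
    - [0, 0, 0]
    - [0, 0, 0]
    - [0, 0, 3]
    - [0, 0, 8]
  dr:
    - [0, 0, 0]
    - [0, 0, 0]
    - [0, 0, 0]
    - [0, 0, 0]
    - [0, 0, 0]
    - [0, 0, 0]
    - [0, 0, 0]
    - [0, 0, 0]
    - [0, 0, 0]
    - [0, 0, 0]
  hand: [28, 34, 40, 50, 60, 70, 85, 85, 85, 85]

```text
time_s: 17.52
ee_pos: [0.5623, -0.248, 0.0933]
eef_rot: [-180.0, 0.1, -12.7]
force: [0.7, -0.1, -0.4]
gripper_width: 0.996
```

Request:
drive_tool:
  delta_pos:
    - [0, 0, 15]
    - [0, 0, 25]
    - [0, 0, 30]
    - [0, 0, 30]
    - [0, 0, 15]
    - [0, 38, 0]
    - [0, 38, 0]
    - [0, 38, 0]
    - [0, 38, 0]
    - [0, 38, 0]
  dr:
    - [0, 0, 0]
    - [0, 0, 0]
    - [0, 0, 0]
    - [0, 0, 0]
    - [0, 0, 0]
    - [0, 0, 3.7]
    - [0, 0, 3.7]
    - [0, 0, 3.7]
    - [0, 0, 3.7]
    - [0, 0, 3.7]
  hand: [85, 85, 85, 85, 85, 85, 85, 85, 85, 85]

```text
time_s: 18.35
ee_pos: [0.563, -0.057, 0.2105]
eef_rot: [180.0, -0.1, 6.0]
force: [0.1, -0.2, 0.4]
gripper_width: 0.996
```

Request:
drive_tool:
  delta_pos:
    - [0, 38, 0]
    - [0, 38, 0]
    - [0, 38, 0]
    - [0, 38, 0]
    - [0, 38, 0]
    - [0, 19, 0]
    - [0, 0, 0]
    - [0, 0, 0]
    - [0, 0, -15]
    - [0, 0, -20]
  dr:
    - [0, 0, 3.5]
    - [0, 0, 3.5]
    - [0, 0, 0]
    - [0, 0, 0]
    - [0, 0, 0]
    - [0, 0, 0]
    - [0, 0, 0]
    - [0, 0, 0]
    - [0, 0, 0]
    - [0, 0, 0]
  hand: [85, 85, 85, 85, 85, 85, 85, 85, 85, 85]

```text
time_s: 19.18
ee_pos: [0.565, 0.1496, 0.177]
eef_rot: [180.0, -0.3, 12.8]
force: [-0.2, -0.2, -0.8]
gripper_width: 0.999
```

```bash
python3 - <<'E'
from h import *
s,c,T=wrist();print(s["ee_pos"],s["eef_rot"])
caps(c,T,.009,(150,360,20,330),["red","yellow"])
cc=vision.camera("scene");sc=cc["color"][:,:,::-1][110:260,70:420]
cv2.imwrite("pics/s2.png",cv2.resize(sc,None,fx=2,fy=2,interpolation=cv2.INTER_CUBIC))
E
```

```text
[0.56501215 0.14960321 0.177024  ] [179.95017864  -0.33091497  12.75164585]
red px [255.9 199.7] area obs/model 1552.0 1879 xy [0.5629 0.1515]
yellow px [255.7 288.2] area obs/model 987.5 1915 xy [0.5782 0.0818]
```

View pics/s2.png

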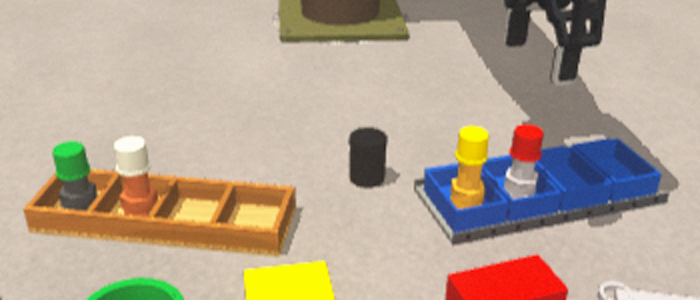

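White stands upright next to green. Red is next: go down and grip.

Request:
drive_tool:
  delta_pos:
    - [-1, 1, -15]
    - [-1, 1, -25]
    - [0, 0, -25]
    - [0, 0, -15]
    - [0, 0, -8]
    - [0, 0, -5]
    - [0, 0, 0]
    - [0, 0, 0]
    - [0, 0, 0]
    - [0, 0, 0]
  dr:
    - [0, 0, 0]
    - [0, 0, 0]
    - [0, 0, 0]
    - [0, 0, 0]
    - [0, 0, 0]
    - [0, 0, 0]
    - [0, 0, 0]
    - [0, 0, 0]
    - [0, 0, 0]
    - [0, 0, 0]
  hand: [85, 85, 85, 85, 85, 85, 85, 85, 70, 55]

```text
time_s: 20.12
ee_pos: [0.5622, 0.1526, 0.0829]
eef_rot: [180.0, -0.1, 12.8]
force: [-0.0, 0.6, 0.1]
gripper_width: 0.742
```

Request:
drive_tool:
  delta_pos:
    - [0, 0, 0]
    - [0, 0, 0]
    - [0, 0, 0]
    - [0, 0, 0]
    - [0, 0, 0]
    - [0, 0, 0]
    - [0, 0, 0]
    - [0, 0, 0]
    - [0, 0, 0]
    - [0, 0, 0]
  dr:
    - [0, 0, 0]
    - [0, 0, 0]
    - [0, 0, 0]
    - [0, 0, 0]
    - [0, 0, 0]
    - [0, 0, 0]
    - [0, 0, 0]
    - [0, 0, 0]
    - [0, 0, 0]
    - [0, 0, 0]
  hand: [45, 35, 25, 25, 25, 25, 25, 25, 25, 25]

```text
time_s: 20.95
ee_pos: [0.5613, 0.1526, 0.082]
eef_rot: [-180.0, -0.0, 12.8]
force: [-2.2, -0.8, 5.1]
gripper_width: 0.336
```

Request:
drive_tool:
  delta_pos:
    - [0, 0, 4]
    - [0, 0, 6]
    - [0, 0, 10]
    - [0, 0, 15]
    - [0, 0, 20]
    - [0, 0, 20]
    - [0, 0, 20]
    - [0, 0, 15]
    - [0, 0, 10]
    - [0, 0, 0]
  dr:
    - [0, 0, 0]
    - [0, 0, 0]
    - [0, 0, 0]
    - [0, 0, 0]
    - [0, 0, 0]
    - [0, 0, 0]
    - [0, 0, 0]
    - [0, 0, 0]
    - [0, 0, 0]
    - [0, 0, 0]
  hand: [25, 25, 25, 25, 25, 25, 25, 25, 25, 25]

```text
time_s: 21.78
ee_pos: [0.5626, 0.1528, 0.2047]
eef_rot: [180.0, -0.3, 12.8]
force: [0.4, -1.0, -1.7]
gripper_width: 0.337
```

Request:
drive_tool:
  delta_pos:
    - [1, -20, 0]
    - [1, -30, 0]
    - [2, -38, 0]
    - [2, -38, 0]
    - [2, -38, 0]
    - [2, -38, 0]
    - [2, -38, 0]
    - [2, -38, 0]
    - [1, -38, 0]
    - [1, -20, 0]
  dr:
    - [0, 0, -2.5]
    - [0, 0, -2.5]
    - [0, 0, -2.5]
    - [0, 0, -2.5]
    - [0, 0, -2.5]
    - [0, 0, -2.5]
    - [0, 0, -2.5]
    - [0, 0, -2.5]
    - [0, 0, -2.5]
    - [0, 0, -3]
  hand: [25, 25, 25, 25, 25, 25, 25, 25, 25, 25]

```text
time_s: 22.62
ee_pos: [0.5762, -0.1871, 0.1998]
eef_rot: [179.9, 0.1, -13.0]
force: [-0.1, -0.1, -1.8]
gripper_width: 0.335
```

Request:
drive_tool:
  delta_pos:
    - [0, -6, 0]
    - [0, 0, 0]
    - [0, 0, -10]
    - [0, 0, -20]
    - [0, 0, -20]
    - [0, 0, -15]
    - [0, 0, -8]
    - [0, 0, 0]
    - [0, 0, 0]
    - [0, 0, 0]
  dr:
    - [0, 0, 0]
    - [0, 0, 0]
    - [0, 0, 0]
    - [0, 0, 0]
    - [0, 0, 0]
    - [0, 0, 0]
    - [0, 0, 0]
    - [0, 0, 0]
    - [0, 0, 0]
    - [0, 0, 0]
  hand: [25, 25, 25, 25, 25, 25, 25, 25, 25, 25]

```text
time_s: 23.45
ee_pos: [0.5779, -0.1891, 0.1294]
eef_rot: [180.0, -0.1, -12.6]
force: [0.1, -0.6, -1.6]
gripper_width: 0.333
```

```bash
python3 - <<'E'
from h import *
s,c,T=wrist();print(s["ee_pos"],s["eef_rot"],s["gripper_width"],s["force"])
cv2.imwrite("pics/w7.png",c["color"][:,:,::-1])
E
```

```text
[ 0.57793533 -0.1891026   0.12940555] [ 1.79986124e+02 -1.03652111e-01 -1.26289713e+01] 0.3331968839212294 [ 0.13545489 -0.63592808 -1.64937767]
```

View pics/w7.png

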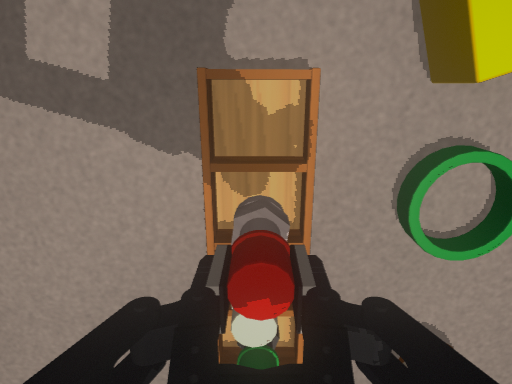

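Red hangs upright over the second bay, with white and green standing beyond (255,330) and (258,362). I'll lower it.

Request:
drive_tool:
  delta_pos:
    - [0, 0, -8]
    - [0, 0, -12]
    - [0, 0, -10]
    - [0, 0, -8]
    - [0, 0, -4]
    - [0, 0, -2]
    - [0, 0, 0]
    - [0, 0, 0]
    - [0, 0, 0]
    - [0, 0, 0]
  dr:
    - [0, 0, 0]
    - [0, 0, 0]
    - [0, 0, 0]
    - [0, 0, 0]
    - [0, 0, 0]
    - [0, 0, 0]
    - [0, 0, 0]
    - [0, 0, 0]
    - [0, 0, 0]
    - [0, 0, 0]
  hand: [25, 25, 25, 25, 25, 25, 25, 25, 25, 25]

```text
time_s: 24.33
ee_pos: [0.5776, -0.1897, 0.085]
eef_rot: [180.0, -0.1, -12.7]
force: [-0.4, -0.7, -1.7]
gripper_width: 0.337
```

Request:
drive_tool:
  delta_pos:
    - [0, 0, -3]
    - [0, 0, -2]
    - [0, 0, -1]
    - [0, 0, -1]
    - [0, 0, 0]
    - [0, 0, 0]
    - [0, 0, 0]
    - [0, 0, 0]
    - [0, 0, 0]
    - [0, 0, 0]
  dr:
    - [0, 0, 0]
    - [0, 0, 0]
    - [0, 0, 0]
    - [0, 0, 0]
    - [0, 0, 0]
    - [0, 0, 0]
    - [0, 0, 0]
    - [0, 0, 0]
    - [0, 0, 0]
    - [0, 0, 0]
  hand: [25, 25, 25, 25, 25, 25, 25, 25, 25, 25]

```text
time_s: 25.17
ee_pos: [0.5771, -0.1895, 0.078]
eef_rot: [180.0, 0.0, -12.7]
force: [-4.4, 1.1, 6.0]
gripper_width: 0.335
```

Request:
drive_tool:
  delta_pos:
    - [0, 0, 0]
    - [0, 0, 0]
    - [0, 0, 0]
    - [0, 0, 0]
    - [0, 0, 0]
    - [0, 0, 0]
    - [0, 0, 0]
    - [0, 0, 0]
    - [0, 0, 3]
    - [0, 0, 8]
  dr:
    - [0, 0, 0]
    - [0, 0, 0]
    - [0, 0, 0]
    - [0, 0, 0]
    - [0, 0, 0]
    - [0, 0, 0]
    - [0, 0, 0]
    - [0, 0, 0]
    - [0, 0, 0]
    - [0, 0, 0]
  hand: [28, 34, 40, 50, 60, 70, 85, 85, 85, 85]

```text
time_s: 26.0
ee_pos: [0.5763, -0.1891, 0.0873]
eef_rot: [-180.0, 0.2, -12.7]
force: [-0.1, 0.2, -0.0]
gripper_width: 0.996
```

Request:
drive_tool:
  delta_pos:
    - [0, 0, 15]
    - [0, 0, 25]
    - [0, 0, 30]
    - [0, 0, 30]
    - [0, 0, 15]
    - [0, 38, 0]
    - [0, 38, 0]
    - [0, 38, 0]
    - [0, 38, 0]
    - [0, 38, 0]
  dr:
    - [0, 0, 0]
    - [0, 0, 0]
    - [0, 0, 0]
    - [0, 0, 0]
    - [0, 0, 0]
    - [0, 0, 5.1]
    - [0, 0, 5.1]
    - [0, 0, 5.1]
    - [0, 0, 5.1]
    - [0, 0, 5.1]
  hand: [85, 85, 85, 85, 85, 85, 85, 85, 85, 85]

```text
time_s: 26.83
ee_pos: [0.5771, 0.0021, 0.2045]
eef_rot: [180.0, -0.1, 13.0]
force: [1.4, -0.4, -0.2]
gripper_width: 0.995
```

Request:
drive_tool:
  delta_pos:
    - [0, 38, 0]
    - [0, 38, 0]
    - [0, 20, 0]
    - [0, 0, 0]
    - [0, 0, 0]
    - [0, 0, 0]
    - [0, 0, 0]
    - [0, 0, 0]
    - [0, 0, 0]
    - [0, 0, 0]
  dr:
    - [0, 0, 0]
    - [0, 0, 0]
    - [0, 0, 0]
    - [0, 0, 0]
    - [0, 0, 0]
    - [0, 0, 0]
    - [0, 0, 0]
    - [0, 0, 0]
    - [0, 0, 0]
    - [0, 0, 0]
  hand: [85, 85, 85, 85, 85, 85, 85, 85, 85, 85]

```text
time_s: 27.67
ee_pos: [0.5772, 0.0957, 0.2033]
eef_rot: [180.0, 0.0, 12.7]
force: [0.4, -0.7, -0.3]
gripper_width: 0.992
```

```bash
python3 - <<'E'
from h import *
s,c,T=wrist();print(s["ee_pos"],s["eef_rot"])
R["yellow"]=((22,130,50),(34,255,255))
caps(c,T,.009,(150,360,20,330),["yellow"])
cc=vision.camera("scene");sc=cc["color"][:,:,::-1][110:260,70:420]
cv2.imwrite("pics/s3.png",np.hstack([cv2.resize(sc,(490,210),interpolation=cv2.INTER_CUBIC),cv2.resize(c["color"][:,:,::-1],(280,210))]))
E
```

```text
[0.5772459  0.09569537 0.20334047] [1.79998152e+02 1.22002988e-03 1.27363530e+01]
yellow px [256.9 199.4] area obs/model 1512.0 1607 xy [0.5765 0.0914]
```

View pics/s3.png

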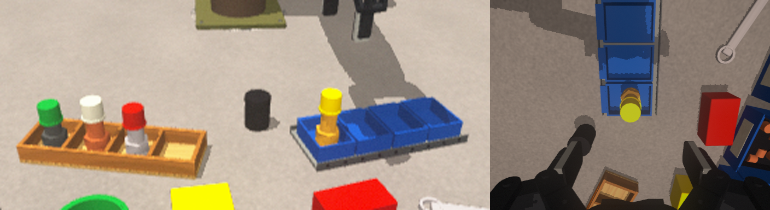

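Red is upright in the second bay. Yellow still stands (wrist half, (630,110)). I'll grip it now.

Request:
drive_tool:
  delta_pos:
    - [0, -4, -15]
    - [0, -3, -30]
    - [0, 0, -25]
    - [0, 0, -20]
    - [0, 0, -14]
    - [0, 0, -9]
    - [0, 0, 0]
    - [0, 0, 0]
    - [0, 0, 0]
    - [0, 0, 0]
  dr:
    - [0, 0, 0]
    - [0, 0, 0]
    - [0, 0, 0]
    - [0, 0, 0]
    - [0, 0, 0]
    - [0, 0, 0]
    - [0, 0, 0]
    - [0, 0, 0]
    - [0, 0, 0]
    - [0, 0, 0]
  hand: [85, 85, 85, 85, 85, 85, 85, 85, 70, 55]

```text
time_s: 28.6
ee_pos: [0.5784, 0.0896, 0.0922]
eef_rot: [180.0, -0.2, 12.8]
force: [-0.4, 0.1, -0.4]
gripper_width: 0.743
```

Request:
drive_tool:
  delta_pos:
    - [0, 0, 0]
    - [0, 0, 0]
    - [0, 0, 0]
    - [0, 0, 0]
    - [0, 0, 0]
    - [0, 0, 0]
    - [0, 0, 0]
    - [0, 0, 0]
    - [0, 0, 0]
    - [0, 0, 0]
  dr:
    - [0, 0, 0]
    - [0, 0, 0]
    - [0, 0, 0]
    - [0, 0, 0]
    - [0, 0, 0]
    - [0, 0, 0]
    - [0, 0, 0]
    - [0, 0, 0]
    - [0, 0, 0]
    - [0, 0, 0]
  hand: [45, 35, 25, 25, 25, 25, 25, 25, 25, 25]

```text
time_s: 29.43
ee_pos: [0.5774, 0.0895, 0.0913]
eef_rot: [180.0, -0.0, 12.8]
force: [-2.9, -0.9, 6.0]
gripper_width: 0.337
```

Request:
drive_tool:
  delta_pos:
    - [0, 0, 4]
    - [0, 0, 6]
    - [0, 0, 10]
    - [0, 0, 15]
    - [0, 0, 20]
    - [0, 0, 20]
    - [0, 0, 20]
    - [0, 0, 15]
    - [0, 0, 10]
    - [0, 0, 0]
  dr:
    - [0, 0, 0]
    - [0, 0, 0]
    - [0, 0, 0]
    - [0, 0, 0]
    - [0, 0, 0]
    - [0, 0, 0]
    - [0, 0, 0]
    - [0, 0, 0]
    - [0, 0, 0]
    - [0, 0, 0]
  hand: [25, 25, 25, 25, 25, 25, 25, 25, 25, 25]

```text
time_s: 30.27
ee_pos: [0.5786, 0.0897, 0.2137]
eef_rot: [180.0, -0.3, 12.8]
force: [0.4, -0.5, -2.4]
gripper_width: 0.334
```

Request:
drive_tool:
  delta_pos:
    - [1, -15, 0]
    - [1, -25, 0]
    - [2, -30, 0]
    - [2, -30, 0]
    - [1, -30, 0]
    - [1, -30, 0]
    - [1, -25, 0]
    - [1, -20, 0]
    - [1, -10, 0]
    - [1, -4, 0]
  dr:
    - [0, 0, -2.5]
    - [0, 0, -2.5]
    - [0, 0, -2.5]
    - [0, 0, -2.5]
    - [0, 0, -2.5]
    - [0, 0, -2.5]
    - [0, 0, -2.5]
    - [0, 0, -2.5]
    - [0, 0, -2.5]
    - [0, 0, -3]
  hand: [25, 25, 25, 25, 25, 25, 25, 25, 25, 25]

```text
time_s: 31.1
ee_pos: [0.5883, -0.1313, 0.2086]
eef_rot: [180.0, 0.1, -13.0]
force: [0.0, 0.7, -1.9]
gripper_width: 0.333
```

Request:
drive_tool:
  delta_pos:
    - [0, 0, 0]
    - [0, 0, 0]
    - [0, 0, -10]
    - [0, 0, -20]
    - [0, 0, -20]
    - [0, 0, -15]
    - [0, 0, -8]
    - [0, 0, 0]
    - [0, 0, 0]
    - [0, 0, 0]
  dr:
    - [0, 0, 0]
    - [0, 0, 0]
    - [0, 0, 0]
    - [0, 0, 0]
    - [0, 0, 0]
    - [0, 0, 0]
    - [0, 0, 0]
    - [0, 0, 0]
    - [0, 0, 0]
    - [0, 0, 0]
  hand: [25, 25, 25, 25, 25, 25, 25, 25, 25, 25]

```text
time_s: 31.93
ee_pos: [0.5899, -0.1295, 0.1385]
eef_rot: [180.0, -0.1, -12.7]
force: [-0.0, 0.4, -2.9]
gripper_width: 0.333
```

```bash
python3 - <<'E'
from h import *
s,c,T=wrist();print(s["ee_pos"],s["eef_rot"],s["gripper_width"],s["force"])
cv2.imwrite("pics/w8.png",c["color"][:,:,::-1])
E
```

```text
[ 0.58991739 -0.12946369  0.1384674 ] [ 1.79991576e+02 -1.12646895e-01 -1.26547547e+01] 0.3328134878304212 [-0.02580432  0.36286876 -2.85210399]
```

View pics/w8.png

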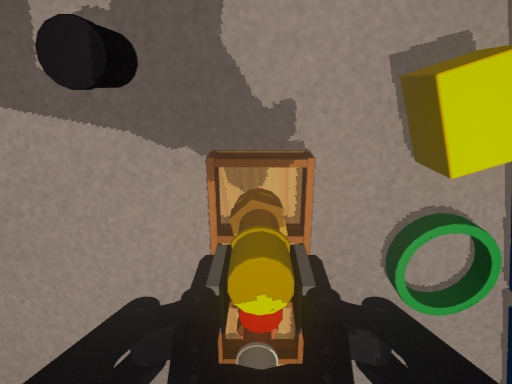

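Yellow hangs over the leftmost bay (hexagon at (258,210)), with red and white beyond it. I'll lower it: floor contact should come at TCP z ≈ 0.087.

Request:
drive_tool:
  delta_pos:
    - [0, 0, -8]
    - [0, 0, -12]
    - [0, 0, -10]
    - [0, 0, -8]
    - [0, 0, -4]
    - [0, 0, -2]
    - [0, 0, 0]
    - [0, 0, 0]
    - [0, 0, 0]
    - [0, 0, 0]
  dr:
    - [0, 0, 0]
    - [0, 0, 0]
    - [0, 0, 0]
    - [0, 0, 0]
    - [0, 0, 0]
    - [0, 0, 0]
    - [0, 0, 0]
    - [0, 0, 0]
    - [0, 0, 0]
    - [0, 0, 0]
  hand: [25, 25, 25, 25, 25, 25, 25, 25, 25, 25]

```text
time_s: 32.82
ee_pos: [0.5896, -0.1296, 0.094]
eef_rot: [180.0, -0.1, -12.7]
force: [0.1, -0.1, -1.8]
gripper_width: 0.331
```

Request:
drive_tool:
  delta_pos:
    - [0, 0, -3]
    - [0, 0, -2]
    - [0, 0, -1]
    - [0, 0, -1]
    - [0, 0, 0]
    - [0, 0, 0]
    - [0, 0, 0]
    - [0, 0, 0]
    - [0, 0, 0]
    - [0, 0, 0]
  dr:
    - [0, 0, 0]
    - [0, 0, 0]
    - [0, 0, 0]
    - [0, 0, 0]
    - [0, 0, 0]
    - [0, 0, 0]
    - [0, 0, 0]
    - [0, 0, 0]
    - [0, 0, 0]
    - [0, 0, 0]
  hand: [25, 25, 25, 25, 25, 25, 25, 25, 25, 25]

```text
time_s: 33.65
ee_pos: [0.5892, -0.1295, 0.0873]
eef_rot: [180.0, 0.0, -12.7]
force: [-3.0, 0.1, 5.2]
gripper_width: 0.336
```

Request:
drive_tool:
  delta_pos:
    - [0, 0, 0]
    - [0, 0, 0]
    - [0, 0, 0]
    - [0, 0, 0]
    - [0, 0, 0]
    - [0, 0, 0]
    - [0, 0, 0]
    - [0, 0, 0]
    - [0, 0, 3]
    - [0, 0, 8]
  dr:
    - [0, 0, 0]
    - [0, 0, 0]
    - [0, 0, 0]
    - [0, 0, 0]
    - [0, 0, 0]
    - [0, 0, 0]
    - [0, 0, 0]
    - [0, 0, 0]
    - [0, 0, 0]
    - [0, 0, 0]
  hand: [28, 34, 40, 50, 60, 70, 85, 85, 85, 85]

```text
time_s: 34.48
ee_pos: [0.5882, -0.1292, 0.0963]
eef_rot: [-180.0, 0.2, -12.7]
force: [-0.1, 0.5, -0.5]
gripper_width: 0.996
```

Request:
drive_tool:
  delta_pos:
    - [0, 0, 15]
    - [0, 0, 25]
    - [0, 0, 30]
    - [0, 0, 30]
    - [0, 0, 15]
    - [0, 30, 0]
    - [0, 38, 0]
    - [0, 30, 0]
    - [0, 15, 0]
    - [0, 0, 0]
  dr:
    - [0, 0, 0]
    - [0, 0, 0]
    - [0, 0, 0]
    - [0, 0, 0]
    - [0, 0, 0]
    - [0, 0, 0]
    - [0, 0, 0]
    - [0, 0, 0]
    - [0, 0, 0]
    - [0, 0, 0]
  hand: [85, 85, 85, 85, 85, 85, 85, 85, 85, 85]

```text
time_s: 35.32
ee_pos: [0.5891, -0.0137, 0.2133]
eef_rot: [-179.9, -0.1, -12.5]
force: [-0.1, -0.4, -0.2]
gripper_width: 0.995
```

```bash
python3 - <<'E'
from h import *
s=status.read_state();print(s["ee_pos"],s["force"])
a=vision.camera("scene")["color"][:,:,::-1][150:250,70:260];b=vision.camera("top")["color"][:,:,::-1][130:210,280:430]
cv2.imwrite("pics/s4.png",np.hstack([cv2.resize(a,(399,210),interpolation=2),cv2.resize(b,(394,210),interpolation=2)]))
E
```

```text
[ 0.58913716 -0.01365301  0.21333905] [-0.0926958  -0.43296326 -0.22487652]
```

View pics/s4.png

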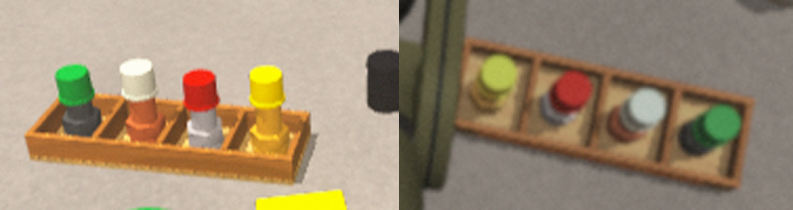

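All four stand upright in separate bays. In the top view, left to right, they are yellow, red, white and green. The gripper is clear, so I'm handing in.

```bash
python3 -c "
from station import manip;print(manip.sign_off())"
```

```text
the job is handed in; nothing more can be done
None
```

All four fittings are in the kit tray in reverse order. From the robot's left to right the bays now hold yellow, red, white and green; the rack held green, white, red and yellow.

- **Placement:** I gripped each fitting by its cap. The readings showed white, red and yellow touching the bay floor (about 5–6 N) before I released them. Green was let go at its computed floor height, without that contact reading.
- **Final check:** The last scene and top pictures showed all four upright, one to a bay, with the gripper open and clear above them.
- **Limits:** The job took about 35 s of the 102 s allowed. The force readings stayed under about 8 N, though I only read them at the end of each move.
- **Disagreements:** The gripper read about 28.5 mm on the 30 mm caps. The position estimates from the different views differed by a few millimetres. Neither affected the grasps or the fit, and no check failed.

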